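Clip the rolling pin back into its sloping rack

TASK

Someone has left the red spice tub lying on the sloping rack, in the way between the rolling pin's two spring clips: lift it off and put it in the aluminium tray. Then take the pale rolling pin from its cradle and press it, centred, into both clips until it snaps fully home at both ends, stop pressing as soon as it has clicked in, and let go. Do not force the pin against the rack and leave the other things where they stand.

Things in the scene. Friction and masses are not known exactly. Their poses are not given: they have to be found in the camera images.
- board: fixed white sloping panel of the rack, 200 mm up the slope, 270 wide; its face is 35 degrees from level, towards the robot. Origin at the centre of its face, 90 mm above the table; x up the slope, y level along the panel, z straight out of the face. Between the clips (100 mm) the face is clear but for two stops 10 mm high at x = -25, y = +-36 mm (each 10 mm wide in y) that hold the tub
- clip_left (a point): point on the face at y = +60 mm, under one blue spring clip (16 mm wide in y) that opens along the panel's z: a black rubber 45-degree V seat between two sprung jaws (inner faces at x = +-22 mm) with inturned lips 25 mm apart. Lips are narrowest 12 mm, and their flared tips end 28 mm, farther out than the axis of a pin lying home
- clip_right (a point): point on the face at y = -60 mm, under the like second clip. Both clips stand on one adjustable foot that does not give under the push: the axis of a pin lying home is anywhere 48 to 68 mm out of the face (z), the same at both ends, not told: feel for it
- clip_mid (a point): point on the face midway between the clips (the board's origin). Pressed in along -z the pin meets the lips about 23 mm before home, resistance climbs to a peak of 10 to 20 N at 13 to 20 mm before home, then within 10 mm falls away to nothing and the lips draw the pin in; then it meets the rubber seats, which give 1 mm at 12 N and are hard after 3 mm
- rail_mid (a point): middle of a level steel rail, 12 mm thick, along the panel's y, 257 mm above the table on posts at y = +-145 mm. It hangs about 33 mm beyond and 120 mm above the pin's seat and stops a gripper that comes straight down: come in tilted, along the panel's z
- pin_mid (a point): centre of the loose pale wooden rolling pin, a plain cylinder 200 mm long, 32 mm in diameter, 100 to 200 g; its own y axis is its length. It starts level in the cradle, its axis 45 mm above the table
- pin: the same rolling pin; origin at its centre, y along its length
- spice_mid (a point): centre of the loose closed spice tub, a plain cylinder 58 mm in diameter, 84 long, red with a white lid, about 200 g; its own y axis is its length. It starts lying level on the panel, along the panel's y, midway between the clips against the two stops; its axis is 29 mm out of the face
- spice: the same spice tub; origin at its centre, y along its length
- tray: fixed open aluminium tray, 160 mm (x) by 250 mm (y), 32 mm high, 4 mm walls and floor; origin at the centre of its underside. The tray and the cradle may each stand on either side of the robot
- cradle: fixed dark wooden cradle of the rolling pin, 75 mm (x) by 190 mm (y) with a base 8 mm high; V blocks at y = +-75 mm (16 mm wide in y, 42 mm high); origin at the centre of its underside; the pin lies along its y
- cutter: bystander: plain steel ring cutter, 70 mm across, 35 high, 3 mm wall; origin at the centre of its underside
- mug: bystander: white mug, 76 mm across, 85 high; origin at the centre of its underside
- bowl: bystander: steel bowl, 150 mm across, 65 high; origin at the centre of its underside
Not all that is in view belongs to the job. There is more than one size of the pin; the job needs the smaller.

How it is judged:
By the outcome, as a careful person would: the job done as asked, in the order asked, and still so for the second after the job is handed in, with the robot touching nothing.
It also fails if it takes over 72 s, if anything falls off the work surface, if the arm or the gripper's body presses on something with over 40 N, if the wrist force passes 120 N, or if a joint passes its speed limit or range.

ROBOT

A 6-joint arm with a two-finger parallel gripper is mounted at the origin on the work surface. World frame = base frame: x ahead of the robot, y to its left, z up, the work surface at z = 0. Lengths are in m, angles in rad, forces in N, time in s.
With the tool pointing down it reaches from about 0.3 to 0.875 m from the base axis. Payload 6.4 kg.
Tool frame: the origin (TCP) lies between the finger pads; the fingertips stand 8 mm ahead of it and the grasp point (between the pads) lies 11 mm behind it; z points along the fingers, y is the direction in which the jaws open and shut (so a half turn about z gives the same grasp; the last joint's range is limited). The gripper opens to 85 mm and grips with 20 to 120 N. Pads are 22 mm wide; open, the fingers measure 114 mm over their backs; the gripper's body (76 mm by 85 mm) begins 54 mm behind the grasp point. The pads swing forward as they close: fully open they stand 13 mm farther back than shut.
Start: joints at [-1.346, 0.181, 1.607, -0, 1.354, -0.206], TCP at [0.24, -0.522, 0.239] pointing down, gripper open.
Joint ranges: [-2.99, 2.99], [-0.89, 2.07], [0.3, 2.58], [-1.14, 4.28], [0, 2.63], [-3.12, 3.12]. Speed limits (rad/s): [2.57, 2.57, 3.01, 3.14, 3.14, 3.14].

INTERFACE

Orientations are given as a rotation vector (axis times angle).
In Python, from rig import manip, optics, finder gives the robot as it stands. The module is installed in compiled form; this text tells all that it offers.
- The arm moves only by the tool drive_tool, never from a script. Its argument "steps" is a list of rows, each a list of 7 numbers: the shift along the tool's x, y, z in m, then the turn, a rotation vector about the tool's x, y, z in degrees, then the finger opening in m, from 0 to 0.0854. A call has 1 to 12 rows; each row is the pose to reach, as a shift and turn from the pose commanded when the call began, along the tool's axes at that moment; what a row does not reach only later rows make up. A row lasts 1/10 s, in which the tool goes at most 50 mm and 8.59 degrees, less where a joint would pass 70% of its speed; a pose out of reach is approached as far as the arm can. A call with a gripper value outside its range is refused whole. The fingers move at their own pace and stop on an object; the grip force is fixed at half the most. Time passes only in rows, so rows that repeat a pose let the fingers close. It gives the time, the measured TCP pose, the force and the opening at its end, in the units of the state.
- manip.state(): the state, without advancing time (a new reading comes with each control period).
- optics.read_camera(name): name is "side" or "top" or "wrist"; returns (picture, depth): 400x640x3 uint8, red, green, blue; 400x640 float32, m along the optical axis (not along the pixel's ray), 0 where there is no reading.
- optics.get_calibration(name): a dict with "intrinsics" (3x3 intrinsics, pixels), "R" (3x3) and "t" (3): a world point X has camera coordinates R X + t; the wrist camera has in their place "tool_from_camera" (4x4, takes a point from camera to tool coordinates, whose origin is the TCP and whose axes are the flange's). Camera axes: x right, y down, z forward; pixel columns grow to the right and rows downward; lengths in m; the calibration is good to about 2 mm. A picture is of the moment at which its call begins: read the wrist's pose just before it. get_calibration takes no time and is no camera call.
- manip.close_job(): hands the job in, once; it reports no verdict.
Trained networks look in the newest picture that a camera, given by its name, has taken for a name from the list of things; names that differ only in an ending like _2 or _b are one class to them, and where a whole thing is asked for, a point or a joint stands for the part that bears it (a point fixed in the world has none). Each returns a list of dicts, best first, with "score" (0 to 1); they miss things now and then, are a little off and sometimes report something else, mostly with a low value. They report only what shows in the picture. A call takes as long as a camera call. They do not tell look-alikes from the thing itself.
- finder.spot_in(query, camera): "centre" ([column, row] in pixels, amid what is visible of it).
The state is a dict: "t": time; "joints": joint angles; "qd": joint speeds; "effort": joint torques, N m; "tcp_pos": TCP position; "eef_rot": TCP orientation; "ft_force": force on the tool from outside, world axes, zero at the start; "ft_torque": the same for the moment, N m; "gripper_width": finger opening in m.
Only numpy, scipy, OpenCV 4.12 (cv2) and the standard library are available. Lean on these libraries where they do the work, as an engineer would, in place of code of your own. Each camera call takes 0.05 s, during which the arm holds its last target.

## Working session

There is one attempt and no reset: what is moved stays moved. The work goes in short steps, Python scripts to look and compute and a tool call to move; the robot and the scene stay as the last step left them, time stands still between calls to the robot, and variables do not carry over. Pictures are saved under pics/ and viewed, and the job is handed in when it is done.

Besides the shell and the picture viewer there is one more tool, called by a JSON object that holds its "fn" and its "kwargs", one argument or row to a line. drive_tool: Moves the arm, as the interface text tells. Its arguments: {"type":"object","properties":{"steps":{"type":"array","items":{"type":"array","items":{"type":"number"}}}},"required":["steps"]}

```bash
mkdir -p pics; python3 - <<'E'
from rig import manip, optics, finder
import cv2,numpy as np
s=manip.state(); print(s)
for c in ["side","top","wrist"]:
    p,d=optics.read_camera(c); cv2.imwrite(f"pics/{c}0.png",p[:,:,::-1]); np.save(f"{c}0d.npy",d); np.save(f"{c}0p.npy",p)
    k=optics.get_calibration(c); print(c,{a:np.round(b,4).tolist() for a,b in k.items()})
E
```

```text
{'t': 0.0, 'joints': array([-1.34629159e+00,  1.81515432e-01,  1.60798932e+00,  1.00839069e-05,
        1.35379910e+00, -2.06276739e-01]), 'qd': array([-0.00085284,  0.00079621,  0.00110959, -0.00053959,  0.00047784,
        0.00133077]), 'effort': array([-1.77790273e-03, -4.44879842e+01, -3.51341665e+01, -3.63814679e-04,
        8.93039221e-03,  3.28997851e-05]), 'tcp_pos': array([ 0.24002016, -0.52192891,  0.23840757]), 'eef_rot': array([-3.06732879e+00, -6.71080859e-01,  9.02802378e-06]), 'ft_force': array([-0.2352251 , -0.69031113,  0.7253882 ]), 'ft_torque': array([ 0.000684  ,  0.005563  , -0.03968505]), 'gripper_width': 0.0852816729956761}
side {'intrinsics': [[410.7081, 0.0, 316.7286], [0.0, 410.7081, 193.1841], [0.0, 0.0, 1.0]], 'R': [[-0.9792, -0.2029, -0.0074], [-0.1304, 0.6564, -0.7431], [0.1556, -0.7266, -0.6692]], 't': [0.438, 0.1763, 1.1973]}
top {'intrinsics': [[486.6067, 0.0, 318.5433], [0.0, 486.6067, 199.0376], [0.0, 0.0, 1.0]], 'R': [[0.018, -0.9998, -0.0085], [-0.9934, -0.0169, -0.1134], [0.1132, 0.0105, -0.9935]], 't': [-0.0206, 0.4628, 1.5122]}
wrist {'intrinsics': [[314.8218, 0.0, 318.7195], [0.0, 314.8218, 203.8399], [0.0, 0.0, 1.0]], 'tool_from_camera': [[-0.0001, -0.9601, -0.2797, 0.0701], [1.0, -0.0001, -0.0002, 0.0001], [0.0002, -0.2797, 0.9601, -0.1346], [0.0, 0.0, 0.0, 1.0]]}
```

View pics/side0.png

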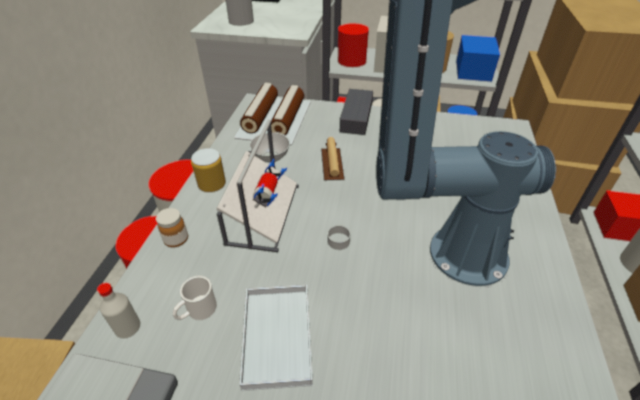

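View pics/top0.png

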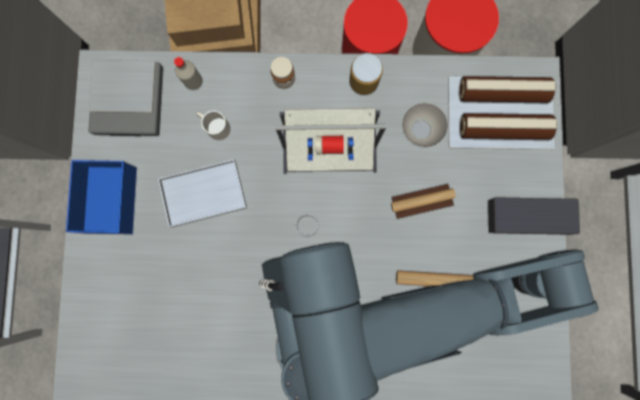

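View pics/wrist0.png

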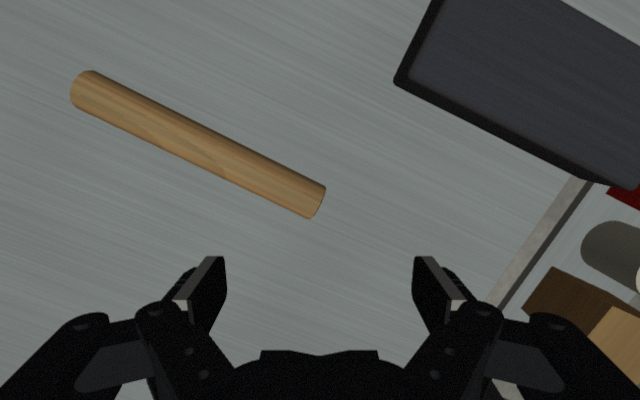

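Top view: the rack with the tub is at (331,145), the tray at (203,193) and the ring at (307,225). There are two pale pins: one in the dark cradle at (423,200) and one loose on the table at (435,278). I'll measure both with crops and depth.

```bash
cat > h.py <<'E'
import numpy as np,cv2
from scipy.spatial.transform import Rotation as Ro
from rig import manip, optics, finder
def world(cam,d,us,vs,pose=None):
    k=optics.get_calibration(cam);K=k["intrinsics"]
    us=np.asarray(us,float);vs=np.asarray(vs,float);z=d[vs.astype(int),us.astype(int)]
    P=np.stack([(us-K[0,2])/K[0,0]*z,(vs-K[1,2])/K[1,1]*z,z],-1)
    if cam=="wrist":
        T=k["tool_from_camera"];P=P@T[:3,:3].T+T[:3,3]
        return P@Ro.from_rotvec(pose[1]).as_matrix().T+pose[0], z
    return (P-k["t"])@k["R"], z
def proj(cam,X,pose=None):
    k=optics.get_calibration(cam);K=k["intrinsics"];X=np.atleast_2d(X)
    if cam=="wrist":
        T=k["tool_from_camera"];P=(X-pose[0])@Ro.from_rotvec(pose[1]).as_matrix();P=(P-T[:3,3])@T[:3,:3]
    else:P=X@k["R"].T+k["t"]
    q=P@K.T;return q[:,:2]/q[:,2:]
def cloud(cam,p,d,pose=None):
    v,u=np.mgrid[0:400,0:640];W,z=world(cam,d,u.ravel(),v.ravel(),pose)
    m=(z>0);return W[m],p.reshape(-1,3)[m],u.ravel()[m],v.ravel()[m]
E
python3 - <<'E'
from h import *
p=np.load("top0p.npy");d=np.load("top0d.npy")
for n,(u,v) in dict(tub=(331,145),pin=(423,200),loose=(435,278),tray=(203,193),cutter=(307,225),bowl=(425,124),table=(260,250),rail=(331,127),boardT=(330,115),boardB=(330,167),l=(310,148),r=(350,148)).items():
    print(n,np.round(world("top",d,[u],[v])[0][0],3))
a=cv2.resize(p[90:300,250:500],None,fx=3,fy=2.8,interpolation=cv2.INTER_CUBIC);cv2.imwrite("pics/topc.png",a[:,:,::-1])
s=np.load("side0p.npy");a=cv2.resize(s[110:260,200:370],None,fx=4,fy=4,interpolation=cv2.INTER_CUBIC);cv2.imwrite("pics/sidec.png",a[:,:,::-1])
for c in ["top","side"]:
  for q in ["pin","pin_mid","spice_mid","clip_mid","clip_left","clip_right","tray","rail_mid","cradle","cutter","mug","bowl"]:
    print(c,q,[(np.round(r["centre"],1).tolist(),round(r["score"],2)) for r in finder.spot_in(q,c)[:3]])
E
```

```text
tub [ 0.613 -0.048  0.136]
pin [ 0.462 -0.336  0.056]
loose [ 0.224 -0.374  0.043]
tray [0.479 0.36  0.003]
cutter [ 0.382  0.023 -0.003]
bowl [ 0.717 -0.355  0.005]
table [0.3   0.171 0.001]
rail [ 0.633 -0.045  0.264]
boardT [ 0.704 -0.043  0.138]
boardB [ 0.564 -0.047  0.04 ]
l [0.606 0.015 0.123]
r [ 0.607 -0.105  0.125]
top pin [([426.4, 278.8], 0.87), ([423.7, 200.1], 0.8), ([326.6, 135.2], 0.18)]
top pin_mid [([425.9, 200.4], 0.95), ([426.4, 278.4], 0.9)]
top spice_mid [([332.4, 144.3], 0.91)]
top clip_mid [([331.5, 134.3], 0.62)]
top clip_left [([327.6, 137.9], 0.59), ([426.3, 202.5], 0.4)]
top clip_right [([328.6, 133.4], 0.56)]
top tray [([199.1, 191.2], 0.67), ([214.2, 124.0], 0.55)]
top rail_mid [([328.6, 136.3], 0.88)]
top cradle [([422.4, 204.0], 0.89)]
top cutter [([300.3, 218.2], 0.59), ([420.5, 200.8], 0.56)]
top mug [([330.9, 131.6], 0.68), ([217.4, 122.9], 0.58)]
top bowl [([426.0, 126.6], 0.81), ([329.7, 136.8], 0.42)]
side pin [([333.4, 155.4], 0.53)]
side pin_mid [([330.1, 154.9], 0.84)]
side spice_mid [([266.5, 187.2], 0.87)]
side clip_mid [([262.1, 199.1], 0.94)]
side clip_left [([261.2, 195.1], 0.61)]
side clip_right [([258.4, 202.8], 0.93)]
side tray [([273.6, 342.3], 0.88)]
side rail_mid [([256.6, 202.3], 0.74)]
side cradle [([326.1, 164.5], 0.71)]
side cutter [([338.2, 241.4], 0.77)]
side mug [([199.1, 300.2], 0.77)]
side bowl [([274.0, 144.3], 0.78)]
```

View pics/topc.png

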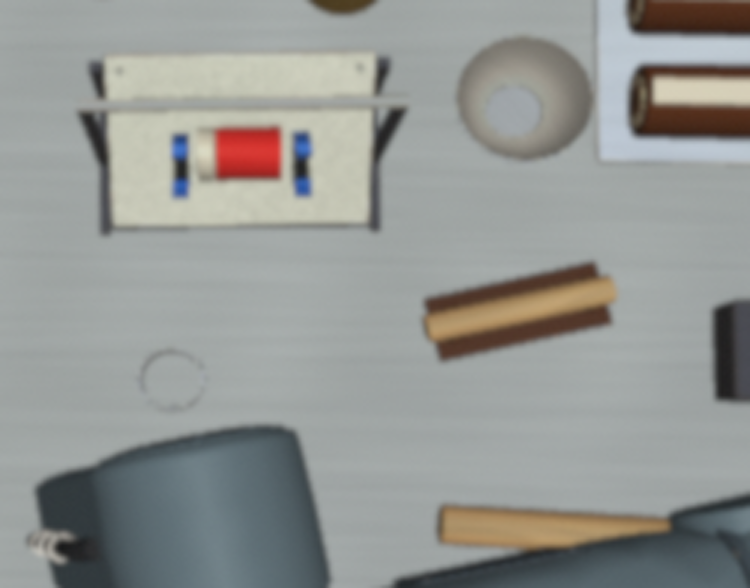

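View pics/sidec.png

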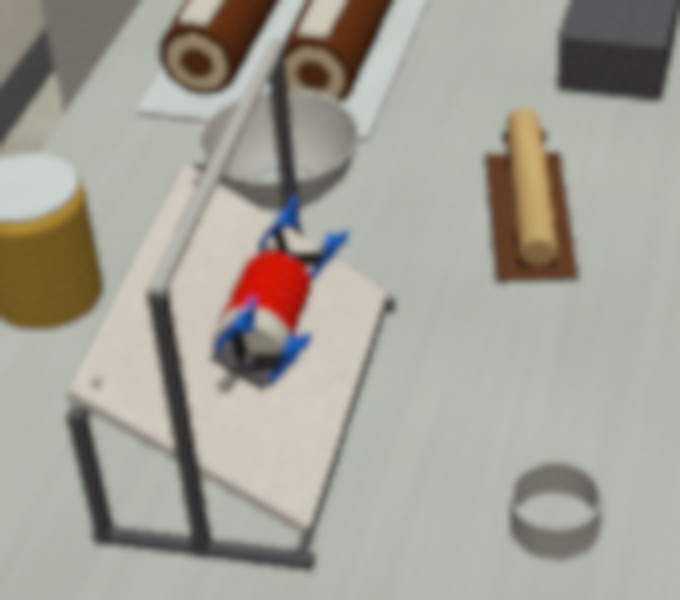

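The cradled pin at top (423,200) is thinner than the loose one at (435,278), which has its top at about 43 mm. So the one in the cradle is the one to take; I'll confirm its diameter later with the wrist camera. Next I'll fit the geometry from the depth clouds.

```bash
cat > fit.py <<'E'
from h import *
def boardfit(W,rgb,approx=(0.63,-0.045)):
    n0=np.array([-np.sin(np.radians(35)),0,np.cos(np.radians(35))])
    c=np.array([approx[0],approx[1],0.09])
    col=rgb.astype(int)
    white=(col.min(1)>130)&(col.max(1)-col.min(1)<45)
    r=W-c
    m=(abs(r[:,0])<.1)&(abs(r[:,1])<.15)&(abs(r@n0)<.02)&white
    P=W[m]
    for i in range(6):
        q=P.mean(0);n=np.linalg.svd(P-q,full_matrices=False)[2][2];n*=np.sign(n[2])
        e=(P-q)@n;P=P[abs(e)<max(2*e.std(),.001)]
    return q,n,P,e.std()
E
python3 - <<'E'
from fit import *
for c in ["top","side"]:
    p=np.load(c+"0p.npy");d=np.load(c+"0d.npy");W,rgb,u,v=cloud(c,p,d)
    q,n,P,s=boardfit(W,rgb)
    print(c,"plane",q.round(4),n.round(4),"tilt",np.degrees(np.arccos(n[2])).round(2),"yaw",np.degrees(np.arctan2(-n[1],-n[0])).round(2),s.round(4),len(P))
    col=rgb.astype(int)
    near=(abs(W[:,0]-.62)<.12)&(abs(W[:,1]+.045)<.15)&(W[:,2]>.06)
    red=near&(col[:,0]>120)&(col[:,1]<70); blue=near&(col[:,2]>110)&(col[:,0]<100)
    print(" red",red.sum(),W[red].mean(0).round(4),W[red].min(0).round(3),W[red].max(0).round(3))
    for nm,mm in(("L",W[:,1]>-.045),("R",W[:,1]<-.045)):
        b=blue&mm;print(" blue",nm,b.sum(),W[b].mean(0).round(4),W[b].min(0).round(3),W[b].max(0).round(3))
    pin=(abs(W[:,0]-.46)<.07)&(abs(W[:,1]+.336)<.12)&(W[:,2]>.045)&(W[:,2]<.07)&(col[:,0]>140)
    A=W[pin];cc=A.mean(0);dr=np.linalg.svd(A-cc,full_matrices=False)[2][0];t=(A-cc)@dr
    print(" pin",len(A),cc.round(4),dr.round(3),t.min().round(3),t.max().round(3),A[:,2].max().round(4), "mid",(cc+dr*(t.min()+t.max())/2).round(4))
    tr=(abs(W[:,0]-.48)<.14)&(abs(W[:,1]-.36)<.18)&(W[:,2]>.02)&(W[:,2]<.06)
    T=W[tr][:,:2].astype(np.float32);print(" tray",len(T),cv2.minAreaRect(T), W[tr][:,2].max())
E
```

```text
top plane [ 0.6393 -0.0432  0.0931] [-0.5749 -0.0177  0.818 ] tilt 35.11 yaw 1.77 0.0024 3653
 red 319 [ 0.6138 -0.0523  0.1379] [ 0.592 -0.081  0.122] [ 0.642 -0.024  0.148]
 blue L 59 [0.5989 0.0151 0.1509] [0.566 0.008 0.122] [0.633 0.021 0.177]
 blue R 63 [ 0.605  -0.1039  0.1535] [ 0.572 -0.111  0.13 ] [ 0.635 -0.097  0.181]
 pin 541 [ 0.4623 -0.3375  0.0584] [-0.243  0.97   0.003] -0.099 0.1 0.0688 mid [ 0.4622 -0.3372  0.0584]
 tray 474 ((0.47627830505371094, 0.35941463708877563), (0.1629684567451477, 0.2515980303287506), 15.56146240234375) 0.04075531126709165
side plane [ 0.6313 -0.0195  0.0873] [-0.5725 -0.0188  0.8197] tilt 34.94 yaw 1.89 0.0014 2516
 red 225 [ 0.6068 -0.0541  0.1337] [ 0.587 -0.105  0.108] [ 0.635 -0.02   0.144]
 blue L 70 [0.5926 0.0202 0.1455] [0.562 0.008 0.104] [0.628 0.027 0.175]
 blue R 61 [ 0.5956 -0.1063  0.146 ] [ 0.566 -0.185  0.089] [ 0.641 -0.093  0.175]
 pin 261 [ 0.458  -0.3278  0.0565] [-0.249  0.968  0.004] -0.112 0.094 0.0644 mid [ 0.4603 -0.3368  0.0565]
 tray 835 ((0.47303736209869385, 0.361342191696167), (0.16021393239498138, 0.2532111704349518), 15.605705261230469) 0.03492150204693918
```

```bash
cat > plan.py <<'E'
from h import *
def frame(n,yaw):
    # panel frame axes columns x,y,z
    y=np.array([-np.sin(yaw),np.cos(yaw),0]);x=np.cross(y,n);return np.stack([x,y,n],1)
N=35*np.pi/180
def panelR(yawdeg,tilt=35.):
    a=np.radians(yawdeg);t=np.radians(tilt)
    n=np.array([-np.sin(t)*np.cos(a),-np.sin(t)*np.sin(a),np.cos(t)])
    return frame(n,a)
def toolR(B): return np.stack([B[:,1],B[:,0],-B[:,2]],1)
def delta(pt,Rt,s=None):
    s=s or manip.state();R0=Ro.from_rotvec(s["eef_rot"]).as_matrix()
    sh=R0.T@(np.asarray(pt)-s["tcp_pos"]);rv=Ro.from_matrix(R0.T@Rt).as_rotvec(degrees=True)
    return sh.round(4),rv.round(2)
E
python3 - <<'E'
from plan import *
B=panelR(1.8);O=np.array([.634,-.044,.09])
print(delta(O+B@[0,0,.22],toolR(B)))
E
```

```text
(array([ 0.4414, -0.3194, -0.0309]), array([-30.86,  20.47, -64.92]))
```

{"fn": "drive_tool", "kwargs": {
  "steps": [
    [0.22,-0.16,-0.05,-10,7,-32,0.085],
    [0.22,-0.16,-0.05,-10,7,-32,0.085],
    [0.22,-0.16,-0.05,-10,7,-32,0.085],
    [0.22,-0.16,-0.05,-10,7,-32,0.085],
    [0.22,-0.16,-0.05,-10,7,-32,0.085],
    [0.441,-0.319,-0.031,-30.9,20.5,-64.9,0.085],
    [0.441,-0.319,-0.031,-30.9,20.5,-64.9,0.085],
    [0.441,-0.319,-0.031,-30.9,20.5,-64.9,0.085],
    [0.441,-0.319,-0.031,-30.9,20.5,-64.9,0.085],
    [0.441,-0.319,-0.031,-30.9,20.5,-64.9,0.085],
    [0.441,-0.319,-0.031,-30.9,20.5,-64.9,0.085],
    [0.441,-0.319,-0.031,-30.9,20.5,-64.9,0.085]
  ]
}}

```text
t: 2.55
tcp_pos: [0.5084, -0.0406, 0.27]
eef_rot: [1.837, 1.916, 0.607]
ft_force: [0.0, -0.6, 0.6]
gripper_width: 0.0852
```

```bash
cat > look.py <<'E'
from plan import *
import sys
def look(name):
    s=manip.state();pose=(s["tcp_pos"],s["eef_rot"]);p,d=optics.read_camera("wrist")
    cv2.imwrite(f"pics/{name}.png",p[:,:,::-1]);np.savez(name+".npz",p=p,d=d,a=pose[0],b=pose[1]);return p,d,pose
E
python3 - <<'E'
from look import *;from fit import *
p,d,pose=look("w1")
print(manip.state()["joints"].round(3),manip.state()["t"])
W,rgb,u,v=cloud("wrist",p,d,pose)
q,n,P,s=boardfit(W,rgb);print(q.round(4),n.round(4),np.degrees(np.arccos(n[2])),np.degrees(np.arctan2(-n[1],-n[0])),s,len(P))
p,d=optics.read_camera("top");cv2.imwrite("pics/top1.png",p[:,:,::-1])
E
```

```text
[-0.514 -0.406  2.188  0.409  0.865 -0.743] 2.6
[ 0.6339 -0.025   0.0901] [-0.5733 -0.0186  0.8191] 35.003839946370924 1.8548830811958577 0.0005706903789636334 26836
```

View pics/w1.png

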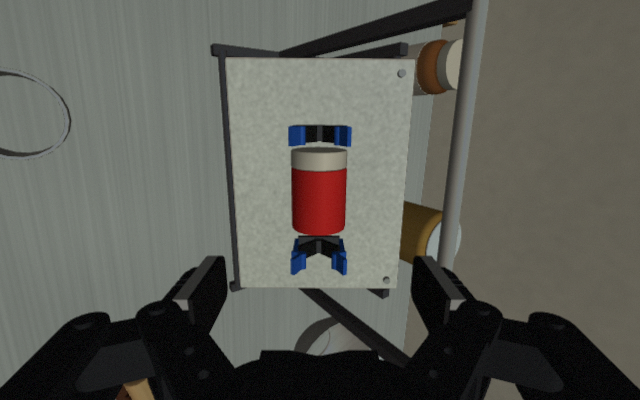

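View pics/top1.png

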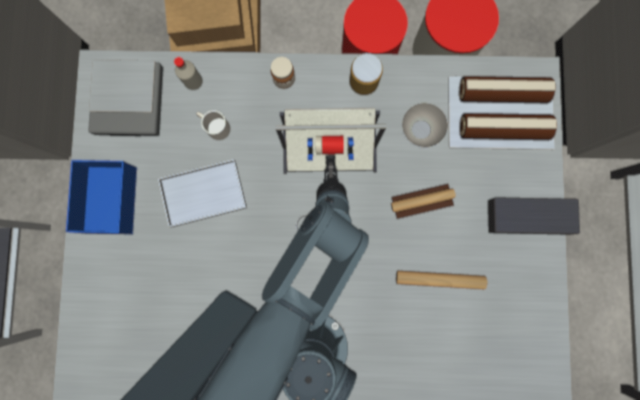

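Wrist view: the tub is at (319,190), the clips at (319,136) and (319,255), the rail at about x=455, and the board spans (226..410, 57..288).

```bash
python3 - <<'E'
from look import *;from fit import *
z=np.load("w1.npz");p,d,pose=z["p"],z["d"],(z["a"],z["b"])
W,rgb,u,v=cloud("wrist",p,d,pose)
q,n,P,s=boardfit(W,rgb);a=np.arctan2(-n[1],-n[0]);B=frame(n,a)
L=(W-q)@B
col=rgb.astype(int)
w=(col.min(1)>120)&(abs(L[:,2])<.004)&(abs(L[:,0])<.15)&(abs(L[:,1])<.2)
S=L[w]
# edges
m=abs(S[:,1])<.06;print("x edges",np.percentile(S[:,0],[.2,99.8]).round(4),"y",np.percentile(S[:,1],[.2,99.8]).round(4))
cx=np.percentile(S[:,0],[.2,99.8]).mean();cy=np.percentile(S[:,1],[.2,99.8]).mean()
O=q+B@[cx,cy,0];print("O",O.round(4),"yaw",np.degrees(a))
L=(W-O)@B
red=(col[:,0]>110)&(col[:,1]<60)&(col[:,2]<60)&(L[:,2]>.01)&(abs(L[:,0])<.06)&(abs(L[:,1])<.06)
R=L[red];print("red n",len(R),"x",np.percentile(R[:,0],[1,50,99]).round(4),"y",np.percentile(R[:,1],[1,99]).round(4),"ztop",np.percentile(R[:,2],[1,99]).round(4))
# cylinder fit from top profile
from scipy.optimize import least_squares
f=lambda t:np.hypot(R[:,0]-t[0],R[:,2]-t[1])-t[2]
r=least_squares(f,[0,.029,.029],loss="soft_l1",f_scale=.001);print("tub cyl",r.x.round(4))
tub=(L[:,2]>.012)&(abs(L[:,0])<.035)&(abs(L[:,1])<.048)
print("tub y ext",np.percentile(L[tub][:,1],[.5,99.5]).round(4))
blue=(col[:,2]>90)&(col[:,0]<70)&(abs(L[:,0])<.06)&(abs(L[:,1])<.09)
for sgn in(1,-1):
    b=L[blue&(L[:,1]*sgn>0)];print("clip",sgn,len(b),"x",b[:,0].min().round(4),b[:,0].max().round(4),"y",np.percentile(b[:,1],[2,98]).round(4),"z",np.percentile(b[:,2],[1,50,97,99]).round(4))
    k=(col.max(1)<60)&(abs(L[:,0])<.02)&(abs(L[:,1]-sgn*.06)<.012)&(L[:,2]<.1)
    b=L[k];print("  seat",len(b),"z min/med/max",np.percentile(b[:,2],[2,50,98]).round(4) if len(b) else "")
    kk=b[abs(b[:,0])<.003];print("  V mid z",np.percentile(kk[:,2],[5,50,95]).round(4), "|x|8-12:",np.median(b[(abs(abs(b[:,0])-.01)<.002),2]).round(4))
rl=(L[:,2]>.08)&(L[:,0]>.07)&(L[:,0]<.13)&(abs(L[:,1])<.12)&(col.min(1)>60)
b=L[rl];print("rail",len(b),np.median(b,0).round(4),b[:,0].min().round(4),b[:,2].max().round(4), "world",(O+B@np.median(b,0)).round(4))
for zz in (.006,.009):
  st=(abs(L[:,0]+.025)<.012)&(abs(abs(L[:,1])-.036)<.008)&(abs(L[:,2]-.008)<.004);
print("stops",st.sum(),L[st].min(0) if st.sum() else"",L[st].max(0) if st.sum() else "")
np.savez("board.npz",O=O,B=B)
E
```

```text
x edges [-0.0979  0.0983] y [-0.1518  0.1137]
O [ 0.6347 -0.0441  0.0902] yaw 1.8548686160577648
red n 2572 x [-0.0163  0.0043  0.0257] y [-0.0388  0.0243] ztop [0.0397 0.0587]
tub cyl [-0.0012  0.0291  0.0287]
tub y ext [-0.0375  0.0437]
clip 1 423 x -0.0262 0.0253 y [0.0525 0.0673] z [0.0741 0.0819 0.0881 0.0885]
  seat 559 z min/med/max [0.0393 0.0461 0.0826]
  V mid z [0.039  0.0403 0.0418] |x|8-12: 0.0479
clip -1 357 x -0.0268 0.0258 y [-0.0674 -0.0522] z [0.0688 0.0797 0.0882 0.0884]
  seat 779 z min/med/max [0.0296 0.0449 0.0822]
  V mid z [0.0304 0.04   0.0416] |x|8-12: 0.0472
rail 3239 [0.0941 0.055  0.1422] 0.07 0.2705 world [0.6284 0.0108 0.2606]
stops 0
```

```bash
python3 - <<'E'
from plan import *
z=np.load("board.npz");O,B=z["O"],z["B"];s=manip.state()
print(s["t"],((s["tcp_pos"]-O)@B).round(4))
for q in([-.001,.002,.13],[-.001,.002,.012]):print(delta(O+B@q,toolR(B)))
E
```

```text
2.65 [-0.0007  0.0022  0.2203]
(array([-0.0004, -0.0004,  0.0903]), array([ 0.03, -0.13,  0.21]))
(array([-0.0007, -0.0004,  0.2083]), array([ 0.03, -0.13,  0.21]))
```

{"fn": "drive_tool", "kwargs": {
  "steps": [
    [0,0,0.03,0,0,0.2,0.085],
    [0,0,0.07,0,0,0.2,0.085],
    [0,0,0.1,0,0,0.2,0.085],
    [0,0,0.125,0,0,0.2,0.085],
    [0,0,0.145,0,0,0.2,0.085],
    [0,0,0.165,0,0,0.2,0.085],
    [0,0,0.18,0,0,0.2,0.085],
    [0,0,0.19,0,0,0.2,0.085],
    [0,0,0.2,0,0,0.2,0.085],
    [0,0,0.208,0,0,0.2,0.085],
    [0,0,0.208,0,0,0.2,0.085],
    [0,0,0.208,0,0,0.2,0.085]
  ]
}}

```text
t: 3.85
tcp_pos: [0.627, -0.0449, 0.1002]
eef_rot: [1.849, 1.901, 0.603]
ft_force: [0.3, -0.0, -0.2]
gripper_width: 0.0853
```

```bash
python3 - <<'E'
from look import *
z=np.load("board.npz");O,B=z["O"],z["B"];s=manip.state()
print(s["t"],((s["tcp_pos"]-O)@B).round(4),s["ft_force"].round(2),delta(s["tcp_pos"],toolR(B)))
look("w2")
E
```

```text
3.85 [-0.0005 -0.0005  0.0126] [ 0.25 -0.03 -0.2 ] (array([0., 0., 0.]), array([ 0.05,  0.04, -0.26]))
```

View pics/w2.png

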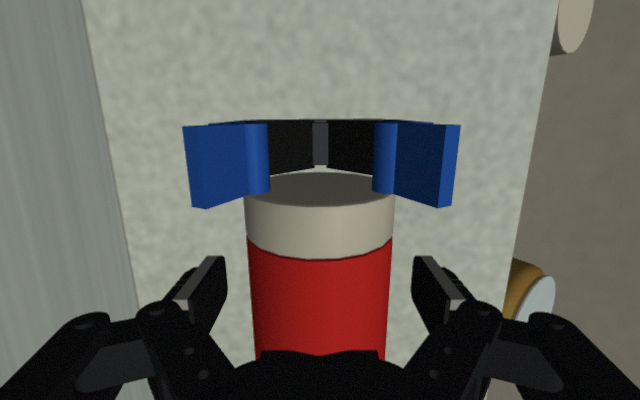

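The tub sits centred between the open fingers, with the blue clip jaws at (225,165) and (425,165) clear. Closing now.

{"fn": "drive_tool", "kwargs": {
  "steps": [
    [0,0,0,0,0,0,0.045],
    [0,0,0,0,0,0,0.045],
    [0,0,0,0,0,0,0.045],
    [0,0,0,0,0,0,0.045],
    [0,0,0,0,0,0,0.045],
    [0,0,0,0,0,0,0.045],
    [0,0,0,0,0,0,0.045],
    [0,0,0,0,0,0,0.045]
  ]
}}

```text
t: 4.7
tcp_pos: [0.627, -0.0447, 0.1009]
eef_rot: [1.848, 1.901, 0.603]
ft_force: [-7.1, -0.8, 7.2]
gripper_width: 0.0567
```

{"fn": "drive_tool", "kwargs": {
  "steps": [
    [0,0,-0.01,0,0,0,0.045],
    [0,0,-0.025,0,0,0,0.045],
    [0,0,-0.05,0,0,0,0.045],
    [0,0,-0.08,0,0,0,0.045],
    [0,0,-0.12,0,0,0,0.045],
    [0,0,-0.16,0,0,0,0.045],
    [0,0,-0.2,0,0,0,0.045],
    [0,0,-0.22,0,0,0,0.045],
    [0,0,-0.22,0,0,0,0.045],
    [0,0,-0.22,0,0,0,0.045]
  ]
}}

```text
t: 5.7
tcp_pos: [0.5004, -0.0487, 0.2799]
eef_rot: [1.849, 1.901, 0.602]
ft_force: [0.0, -0.4, -2.7]
gripper_width: 0.0564
```

```bash
python3 - <<'E'
from look import *
s=manip.state();print(s["gripper_width"],s["ft_force"].round(2),s["tcp_pos"].round(4),s["joints"].round(3))
look("w3")
# tray target: center (0.475,0.360), yaw?
p=np.load("top0p.npy");d=np.load("top0d.npy")
W,rgb,u,v=cloud("top",p,d)
tr=(abs(W[:,0]-.48)<.14)&(abs(W[:,1]-.36)<.18)&(W[:,2]>.022)&(W[:,2]<.045)
print(cv2.boxPoints(cv2.minAreaRect(W[tr][:,:2].astype(np.float32))).round(3))
E
```

```text
0.05639788566082422 [ 0.02 -0.38 -2.67] [ 0.5004 -0.0487  0.2799] [-0.536 -0.44   2.19   0.404  0.899 -0.737]
[[0.364 0.459]
 [0.43  0.216]
 [0.587 0.259]
 [0.521 0.502]]
```

View pics/w3.png

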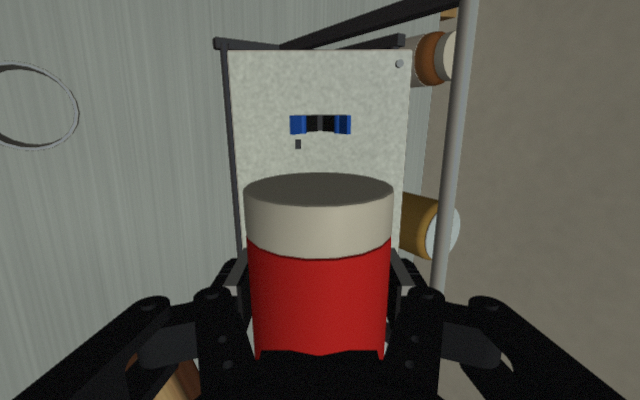

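```bash
python3 - <<'E'
from look import *
from scipy.optimize import least_squares
z=np.load("w3.npz");p,d,pose=z["p"],z["d"],(z["a"],z["b"])
W,rgb,u,v=cloud("wrist",p,d,pose);T=(W-pose[0])@Ro.from_rotvec(pose[1]).as_matrix()
c=rgb.astype(int);m=(c[:,0]>100)&(c[:,1]<60)&(abs(T[:,1])<.028)&(abs(T[:,2])<.06)
R=T[m];r=least_squares(lambda t:np.hypot(R[:,1]-t[0],R[:,2]-t[1])-.029,[0,-.016],loss="soft_l1",f_scale=.001);print(r.x,len(R),T[m].min(0),T[m].max(0))
a=np.radians(15.2);tx=np.array([-np.sin(a),np.cos(a),0]);tz=np.array([0,0,-1.]);Rt=np.stack([tx,np.cross(tz,tx),tz],1)
for h in (.2,.1,.02): print(h,delta([.4755,.359,h],Rt))
np.save("trayR.npy",Rt)
E
```

```text
[-0.00090083 -0.01547887] 11611 [-0.02761431 -0.02142409 -0.04636841] [ 0.02602968  0.02648295 -0.02319627]
0.2 (array([ 0.4078, -0.0567,  0.0579]), array([ 34.82,   4.  , -13.21]))
0.1 (array([ 0.4075, -0.114 ,  0.1399]), array([ 34.82,   4.  , -13.21]))
0.02 (array([ 0.4073, -0.1599,  0.2054]), array([ 34.82,   4.  , -13.21]))
```

{"fn": "drive_tool", "kwargs": {
  "steps": [
    [0.04,-0.006,0,0,0,0,0.045],
    [0.09,-0.012,0.01,8,1,-3,0.045],
    [0.14,-0.02,0.02,16,2,-6,0.045],
    [0.19,-0.025,0.03,24,3,-9,0.045],
    [0.24,-0.035,0.035,31,4,-12,0.045],
    [0.29,-0.045,0.045,34.8,4,-13.2,0.045],
    [0.34,-0.05,0.05,34.8,4,-13.2,0.045],
    [0.385,-0.056,0.058,34.8,4,-13.2,0.045],
    [0.407,-0.057,0.058,34.8,4,-13.2,0.045],
    [0.407,-0.057,0.058,34.8,4,-13.2,0.045],
    [0.407,-0.057,0.058,34.8,4,-13.2,0.045],
    [0.407,-0.057,0.058,34.8,4,-13.2,0.045]
  ]
}}

```text
t: 6.95
tcp_pos: [0.4756, 0.3571, 0.1994]
eef_rot: [1.908, 2.495, -0.002]
ft_force: [0.2, 0.1, -2.3]
gripper_width: 0.0568
```

```bash
python3 - <<'E'
from look import *
look("w4");s=manip.state();Rt=np.load("trayR.npy");print(s["tcp_pos"].round(4),s["joints"].round(3),s["gripper_width"])
for h in (.1,.02): print(h,delta([.4755,.359,h],Rt))
E
```

```text
[0.4759 0.3569 0.1999] [ 4.450e-01  2.610e-01  1.593e+00 -1.000e-03  1.287e+00  1.810e-01] 0.05696661600195424
0.1 (array([0.0023, 0.0001, 0.0999]), array([ 0.02,  0.08, -0.06]))
0.02 (array([0.0024, 0.    , 0.1799]), array([ 0.02,  0.08, -0.06]))
```

View pics/w4.png

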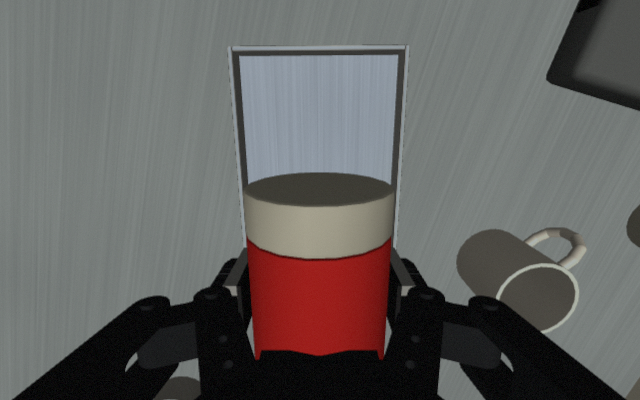

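The tub is centred over the tray, whose walls show at columns 232 to 407.

{"fn": "drive_tool", "kwargs": {
  "steps": [
    [0,0,0.04,0,0,0,0.045],
    [0,0,0.08,0,0,0,0.045],
    [0,0,0.12,0,0,0,0.045],
    [0,0,0.145,0,0,0,0.045],
    [0,0,0.16,0,0,0,0.045],
    [0,0,0.17,0,0,0,0.045],
    [0,0,0.176,0,0,0,0.045],
    [0,0,0.18,0,0,0,0.045],
    [0,0,0.18,0,0,0,0.045]
  ]
}}

```text
t: 7.9
tcp_pos: [0.4767, 0.3581, 0.0214]
eef_rot: [1.907, 2.494, 0.003]
ft_force: [0.1, -0.4, -2.2]
gripper_width: 0.0563
```

{"fn": "drive_tool", "kwargs": {
  "steps": [
    [0,0,0.003,0,0,0,0.045],
    [0,0,0.005,0,0,0,0.045]
  ]
}}

```text
t: 8.1
tcp_pos: [0.477, 0.3584, 0.0175]
eef_rot: [1.906, 2.494, 0.004]
ft_force: [-7.4, -3.7, 21.9]
gripper_width: 0.0569
```

{"fn": "drive_tool", "kwargs": {
  "steps": [
    [0,0,-0.001,0,0,0,0.062],
    [0,0,-0.001,0,0,0,0.07],
    [0,0,-0.001,0,0,0,0.085],
    [0,0,-0.001,0,0,0,0.085],
    [0,0,-0.001,0,0,0,0.085],
    [0,0,-0.001,0,0,0,0.085]
  ]
}}

```text
t: 8.7
tcp_pos: [0.4762, 0.3579, 0.0167]
eef_rot: [1.907, 2.494, 0.001]
ft_force: [0.2, -0.3, 0.0]
gripper_width: 0.085
```

{"fn": "drive_tool", "kwargs": {
  "steps": [
    [0,0,-0.02,0,0,0,0.085],
    [0,0,-0.05,0,0,0,0.085],
    [0,0,-0.1,0,0,0,0.085],
    [0,0,-0.15,0,0,0,0.085],
    [0,0,-0.2,0,0,0,0.085],
    [0,0,-0.22,0,0,0,0.085],
    [0,0,-0.22,0,0,0,0.085]
  ]
}}

```text
t: 9.4
tcp_pos: [0.4779, 0.3591, 0.2418]
eef_rot: [1.904, 2.491, 0.013]
ft_force: [-0.1, -0.6, -1.2]
gripper_width: 0.0849
```

```bash
python3 - <<'E'
from look import *
look("w5");s=manip.state();print(s["t"],s["tcp_pos"].round(4),s["gripper_width"],s["ft_force"])
# pin pose from first pics
W,rgb,u,v=cloud("top",np.load("top0p.npy"),np.load("top0d.npy"))
# target for look at cradle: above, tool x along pin axis
ax=np.array([-.243,.97,0]);ax/=np.linalg.norm(ax);tz=np.array([0,0,-1.])
Rt=np.stack([ax,np.cross(tz,ax),tz],1);np.save("pinR.npy",Rt)
print(delta([.462,-.337,.22],Rt))
E
```

```text
9.45 [0.4766 0.3584 0.2387] 0.08471206255269514 [ 0.51440934 -0.23202323 -0.50085402]
(array([-0.6672, -0.1967,  0.0177]), array([0.32, 0.01, 1.15]))
```

View pics/w5.png

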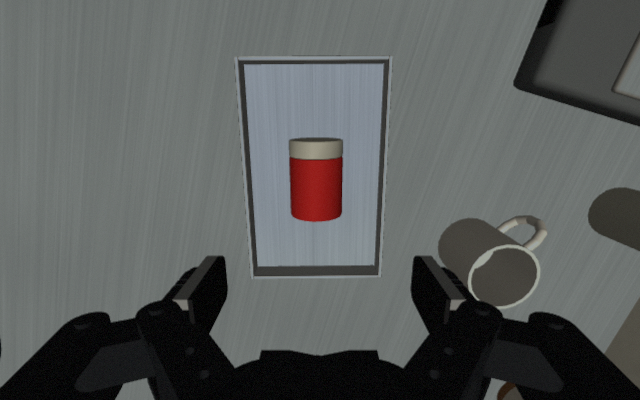

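The tub lies inside the tray at (316,180). Next is the cradle.

{"fn": "drive_tool", "kwargs": {
  "steps": [
    [-0.05,-0.02,0,0,0,0,0.085],
    [-0.1,-0.05,0,0,0,0,0.085],
    [-0.15,-0.08,0,0,0,0,0.085],
    [-0.2,-0.1,0,0,0,0,0.085],
    [-0.25,-0.12,0,0,0,0,0.085],
    [-0.3,-0.14,0,0,0,0,0.085],
    [-0.35,-0.15,0,0,0,0,0.085],
    [-0.4,-0.16,0,0,0,0,0.085],
    [-0.45,-0.17,0,0,0,0,0.085],
    [-0.5,-0.18,0,0,0,0,0.085],
    [-0.55,-0.19,0,0,0,0,0.085],
    [-0.6,-0.195,0,0.3,0,1,0.085]
  ]
}}

```text
t: 10.65
tcp_pos: [0.4389, -0.2374, 0.2346]
eef_rot: [-1.928, -2.474, 0.005]
ft_force: [1.2, 0.5, 0.7]
gripper_width: 0.0846
```

```bash
python3 - <<'E'
from look import *
s=manip.state();print(s["tcp_pos"].round(4),s["joints"].round(3))
print(delta([.462,-.337,.22],np.load("pinR.npy")))
E
```

```text
[ 0.4389 -0.2374  0.2346] [-0.732  0.018  1.795 -0.004  1.334 -0.978]
(array([-0.1023, -0.0019,  0.0143]), array([-0.33, -0.14,  0.08]))
```

{"fn": "drive_tool", "kwargs": {
  "steps": [
    [-0.05,0,0.01,0,0,0,0.085],
    [-0.067,-0.002,0.018,0,0,0.1,0.085],
    [-0.067,-0.002,0.018,0,0,0.1,0.085],
    [-0.067,-0.002,0.018,0,0,0.1,0.085]
  ]
}}

```text
t: 11.05
tcp_pos: [0.4538, -0.3004, 0.2167]
eef_rot: [-1.929, -2.472, 0.004]
ft_force: [0.4, -0.2, -0.3]
gripper_width: 0.0851
```

```bash
python3 - <<'E'
from look import *
p,d,pose=look("w6");s=manip.state();print(s["tcp_pos"].round(4))
W,rgb,u,v=cloud("wrist",p,d,pose)
c=rgb.astype(int)
m=(abs(W[:,0]-.462)<.07)&(abs(W[:,1]+.337)<.14)&(W[:,2]>.04)&(W[:,2]<.075)&(c[:,0]>c[:,2]+30)&(c[:,0]>120)
A=W[m];cc=A.mean(0);dr=np.linalg.svd(A-cc,full_matrices=False)[2][0];dr*=np.sign(dr[1]);dr[2]=0;dr/=np.linalg.norm(dr)
e=np.cross(dr,[0,0,1]);t=(A-cc)@dr;x=(A-cc)@e
from scipy.optimize import least_squares
r=least_squares(lambda k:np.hypot(x+k[3]*t-k[0],A[:,2]-k[1])-k[2],[0,.045,.016,0],loss="soft_l1",f_scale=.001)
print("fit off,z,r,skew",r.x.round(4)); lo,hi=np.percentile(t,[.3,99.7]);print("len",lo,hi,len(A))
ax=dr-e*r.x[3];ax/=np.linalg.norm(ax)
mid=cc+e*r.x[0]+ax*(lo+hi)/2;mid[2]=r.x[1];print("mid",mid.round(4),"axis",ax.round(4),"yaw",np.degrees(np.arctan2(-ax[0],ax[1])))
np.savez("pin.npz",mid=mid,ax=ax)
E
```

```text
[ 0.4542 -0.3     0.2176]
fit off,z,r,skew [0.0008 0.0453 0.0154 0.0048]
len -0.10684172181928936 0.08931357169257409 4227
mid [ 0.4616 -0.3374  0.0453] axis [-0.2475  0.9689  0.    ] yaw 14.330936406762094
```

View pics/w6.png

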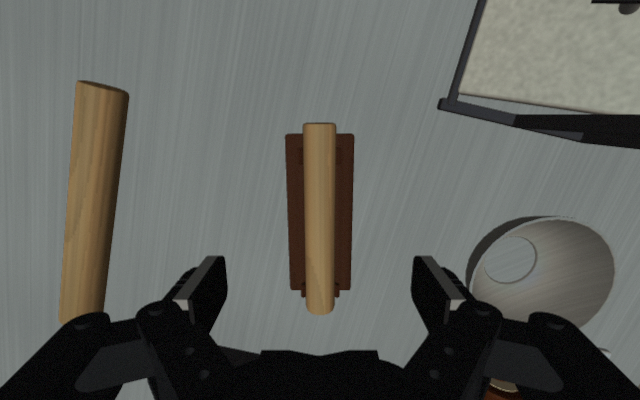

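The two candidates are the cradled pin at (319,215), fitted radius 15.4 mm and 196 mm visible length, and the thicker loose pin at (97,200). The 32 mm pin lying in the dark cradle fits the description. One enlarged crop to confirm, plus the grasp numbers.

```bash
python3 - <<'E'
from look import *
p=np.load("w6.npz")["p"];a=cv2.resize(p[70:330,40:400],None,fx=2.2,fy=2.2,interpolation=cv2.INTER_CUBIC);cv2.imwrite("pics/w6c.png",a[:,:,::-1])
z=np.load("pin.npz");ax=z["ax"];ax[2]=0;m=z["mid"]
tz=np.array([0,0,-1.]);Rt=np.stack([ax,np.cross(tz,ax),tz],1);np.save("pinR.npy",Rt)
s=manip.state();print(s["tcp_pos"].round(4),s["t"])
for h in(.1,.034):print(delta([m[0],m[1],h],Rt))
E
```

```text
[ 0.4542 -0.3     0.2176] 11.1
(array([-0.0383, -0.0014,  0.1175]), array([-0.28, -0.12, -0.21]))
(array([-0.0384, -0.001 ,  0.1835]), array([-0.28, -0.12, -0.21]))
```

View pics/w6c.png

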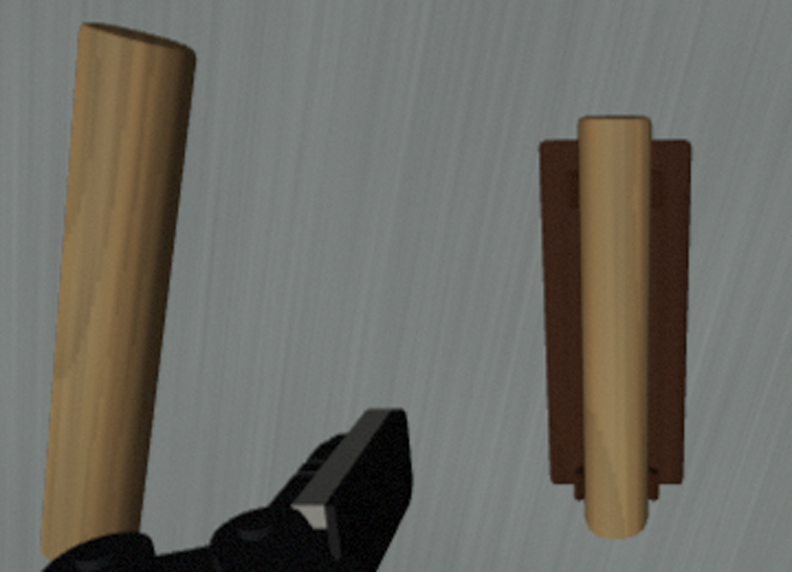

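The crop confirms that the slim pin is in the cradle at (615,325), and the thick decoy is on the left.

{"fn": "drive_tool", "kwargs": {
  "steps": [
    [-0.02,-0.001,0.04,-0.3,-0.1,-0.2,0.085],
    [-0.038,-0.001,0.08,-0.3,-0.1,-0.2,0.085],
    [-0.038,-0.001,0.117,-0.3,-0.1,-0.2,0.085],
    [-0.038,-0.001,0.117,-0.3,-0.1,-0.2,0.085],
    [-0.038,-0.001,0.117,-0.3,-0.1,-0.2,0.085]
  ]
}}

```text
t: 11.6
tcp_pos: [0.4629, -0.3373, 0.1025]
eef_rot: [1.925, 2.481, 0.0]
ft_force: [0.5, 0.1, 0.7]
gripper_width: 0.085
```

```bash
python3 - <<'E'
from look import *
m=np.load("pin.npz")["mid"];Rt=np.load("pinR.npy")
s=manip.state();print(s["tcp_pos"].round(4),s["t"])
for h in(.1,.034):print(delta([m[0],m[1],h],Rt))
E
```

```text
[ 0.4629 -0.3373  0.1025] 11.6
(array([ 0.0003, -0.0012,  0.0025]), array([0.07, 0.08, 0.06]))
(array([ 0.0004, -0.0013,  0.0685]), array([0.07, 0.08, 0.06]))
```

{"fn": "drive_tool", "kwargs": {
  "steps": [
    [0,-0.001,0.025,0,0,0,0.085],
    [0,-0.001,0.045,0,0,0,0.085],
    [0,-0.001,0.058,0,0,0,0.085],
    [0,-0.001,0.066,0,0,0,0.085],
    [0,-0.001,0.066,0,0,0,0.085],
    [0,-0.001,0.066,0,0,0,0.06],
    [0,-0.001,0.066,0,0,0,0.02],
    [0,-0.001,0.066,0,0,0,0.02],
    [0,-0.001,0.066,0,0,0,0.02],
    [0,-0.001,0.066,0,0,0,0.02],
    [0,-0.001,0.066,0,0,0,0.02],
    [0,-0.001,0.066,0,0,0,0.02]
  ]
}}

```text
t: 12.8
tcp_pos: [0.4633, -0.3394, 0.0371]
eef_rot: [1.924, 2.476, 0.001]
ft_force: [4.3, 1.3, 3.8]
gripper_width: 0.0301
```

{"fn": "drive_tool", "kwargs": {
  "steps": [
    [0,0,0,0,0,0,0.02],
    [0,0,0,0,0,0,0.02],
    [0,0,0,0,0,0,0.02]
  ]
}}

```text
t: 13.1
tcp_pos: [0.4634, -0.3394, 0.0371]
eef_rot: [1.924, 2.476, 0.001]
ft_force: [4.2, 2.8, 5.2]
gripper_width: 0.0304
```

{"fn": "drive_tool", "kwargs": {
  "steps": [
    [0,0,-0.005,0,0,0,0.02],
    [0,0,-0.015,0,0,0,0.02],
    [0,0,-0.04,0,0,0,0.02],
    [0,0,-0.08,0,0,0,0.02],
    [0,0,-0.13,0,0,0,0.02],
    [0,0,-0.18,0,0,0,0.02],
    [0,0,-0.23,0,0,0,0.02],
    [0,0,-0.26,0,0,0,0.02],
    [0,0,-0.26,0,0,0,0.02],
    [0,0,-0.26,0,0,0,0.02]
  ]
}}

```text
t: 14.1
tcp_pos: [0.461, -0.3386, 0.2965]
eef_rot: [1.926, 2.478, -0.001]
ft_force: [-0.5, -0.5, -1.7]
gripper_width: 0.0304
```

```bash
cat > inhand.py <<'E'
from look import *
from scipy.optimize import least_squares
def inhand(name):
    p,d,pose=look(name)
    W,rgb,u,v=cloud("wrist",p,d,pose);T=(W-pose[0])@Ro.from_rotvec(pose[1]).as_matrix()
    c=rgb.astype(int)
    m=(abs(T[:,1])<.03)&(abs(T[:,0])<.13)&(abs(T[:,2]+.015)<.04)&(c[:,0]>c[:,2]+30)&(c[:,0]>100)
    A=T[m]
    r=least_squares(lambda k:np.hypot(A[:,1]-k[0]-k[2]*A[:,0],A[:,2]-k[1]-k[3]*A[:,0])-.016,[0,-.011,0,0],loss="soft_l1",f_scale=.001)
    print("pin in tool: y,z,dy/dx,dz/dx",r.x.round(4),"x ext",np.percentile(A[:,0],[.5,99.5]).round(4),A[:,0].max().round(4),len(A),"mask u,v",u[m].min(),u[m].max(),v[m].min(),v[m].max())
    return r.x
E
python3 - <<'E'
from inhand import *
inhand("w7");s=manip.state();print(s["t"],s["tcp_pos"].round(4),s["ft_force"].round(2),s["joints"].round(3))
p,d=optics.read_camera("top");cv2.imwrite("pics/top7.png",p[:,:,::-1]);np.savez("top7.npz",p=p,d=d)
E
```

```text
pin in tool: y,z,dy/dx,dz/dx [-0.001  -0.0075  0.0004 -0.0034] x ext [-0.0282  0.1008] 0.1017 24003 mask u,v 277 358 11 354
14.15 [ 0.4606 -0.3381  0.2948] [-0.65  0.09 -2.34] [-0.841  0.13   1.552 -0.     1.459 -1.09 ]
```

View pics/w7.png

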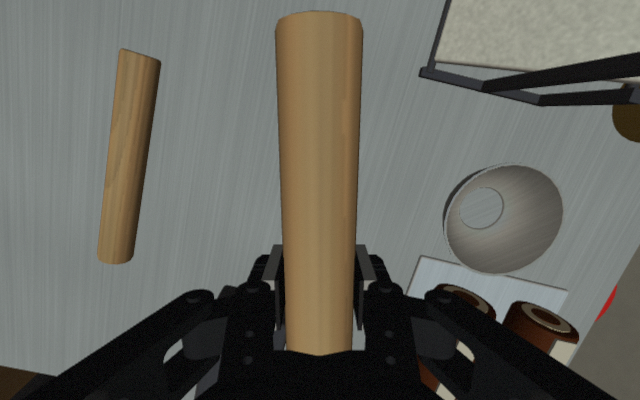

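View pics/top7.png

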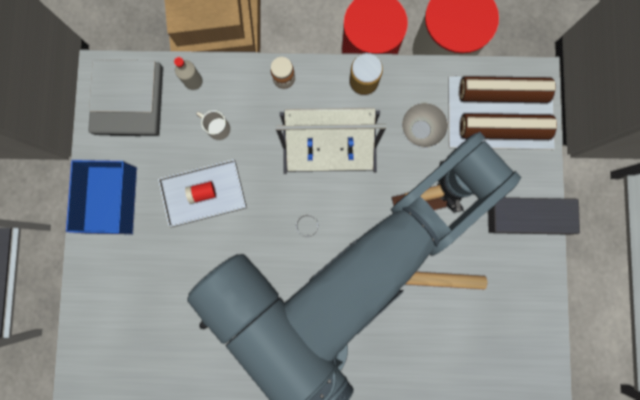

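The pin is held centred, with its end at tool x=+0.101. The tub rests in the tray at top (202,192), and the space between the clips is clear.

```bash
python3 - <<'E'
from plan import *
z=np.load("board.npz");O,B=z["O"],z["B"]
print(delta(O+B@[.0005,-.0015,.22],toolR(B)), O+B@[.0005,-.0015,.22])
E
```

```text
(array([0.2672, 0.1182, 0.0234]), array([-34.88,  -3.83,  12.04])) [ 0.50901079 -0.04965211  0.27070766]
```

{"fn": "drive_tool", "kwargs": {
  "steps": [
    [0.04,0.01,0,-4,-0.5,1.5,0.02],
    [0.085,0.025,0,-11,-1,4,0.02],
    [0.13,0.05,0.005,-19,-2,6,0.02],
    [0.175,0.075,0.01,-26,-3,9,0.02],
    [0.22,0.095,0.015,-32,-3.5,11,0.02],
    [0.25,0.11,0.02,-34.9,-3.8,12,0.02],
    [0.267,0.118,0.023,-34.9,-3.8,12,0.02],
    [0.267,0.118,0.023,-34.9,-3.8,12,0.02],
    [0.267,0.118,0.023,-34.9,-3.8,12,0.02],
    [0.267,0.118,0.023,-34.9,-3.8,12,0.02],
    [0.267,0.118,0.023,-34.9,-3.8,12,0.02]
  ]
}}

```text
t: 15.3
tcp_pos: [0.5099, -0.0519, 0.2724]
eef_rot: [1.843, 1.904, 0.6]
ft_force: [0.5, -0.3, -1.2]
gripper_width: 0.0301
```

```bash
python3 - <<'E'
from inhand import *
inhand("w8")
z=np.load("board.npz");O,B=z["O"],z["B"]
s=manip.state();print(s["t"],((s["tcp_pos"]-O)@B).round(4),s["ft_force"].round(2),s["joints"].round(3))
print(delta(O+B@[.0005,-.0015,.1025],toolR(B)))
E
```

```text
pin in tool: y,z,dy/dx,dz/dx [-0.001  -0.008   0.0011 -0.0031] x ext [-0.0283  0.1005] 0.1015 22270 mask u,v 288 362 11 354
15.35 [ 0.0022 -0.0038  0.221 ] [ 0.37  0.24 -0.95] [-0.529 -0.401  2.18   0.411  0.867 -0.75 ]
(array([ 0.0026, -0.002 ,  0.1185]), array([0.14, 0.13, 0.05]))
```

View pics/w8.png

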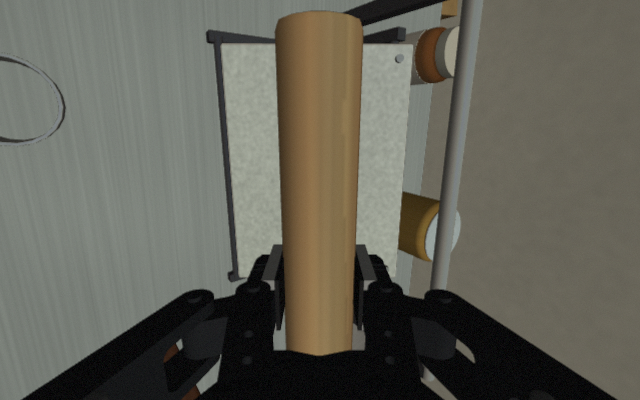

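{"fn": "drive_tool", "kwargs": {
  "steps": [
    [0,0,0.03,0,0,0,0.02],
    [0,0,0.06,0,0,0,0.02],
    [0,0,0.09,0,0,0,0.02],
    [0,0,0.105,0,0,0,0.02],
    [0,0,0.105,0,0,0,0.02],
    [0,0,0.105,0,0,0,0.02],
    [0,0,0.105,0,0,0,0.02]
  ]
}}

```text
t: 16.05
tcp_pos: [0.5705, -0.0496, 0.1879]
eef_rot: [1.84, 1.904, 0.601]
ft_force: [-0.4, -0.1, -1.0]
gripper_width: 0.0302
```

```bash
python3 - <<'E'
from plan import *
z=np.load("board.npz");O,B=z["O"],z["B"]
s=manip.state();print(s["t"],((s["tcp_pos"]-O)@B).round(4),(B.T@s["ft_force"]).round(2))
print(delta(O+B@[.0005,-.0015,.1025],toolR(B)))
p,d=optics.read_camera("side");a=cv2.resize(p[110:270,190:370],None,fx=4,fy=3.7,interpolation=cv2.INTER_CUBIC);cv2.imwrite("pics/side9.png",a[:,:,::-1])
E
```

```text
16.05 [ 0.0033 -0.0034  0.1169] [-0.92 -0.06 -0.61]
(array([ 0.002 , -0.0029,  0.0143]), array([0.24, 0.13, 0.12]))
```

View pics/side9.png

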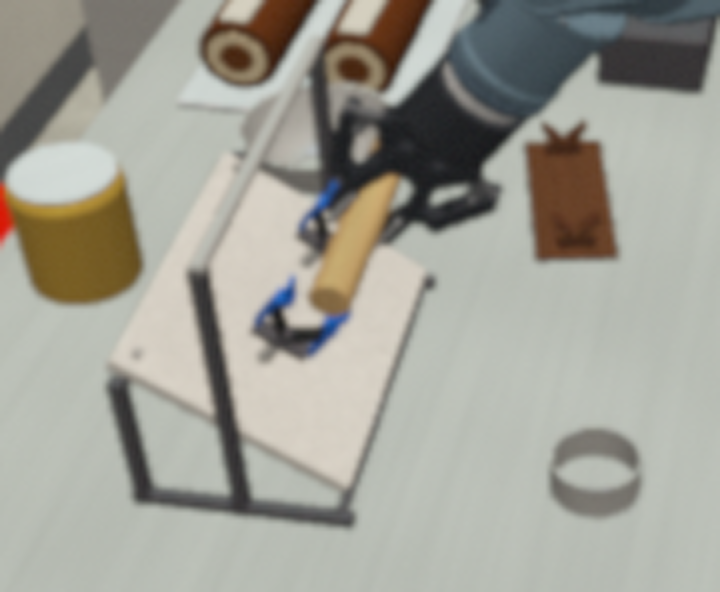

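{"fn": "drive_tool", "kwargs": {
  "steps": [
    [0.001,-0.0015,0.004,0.1,0.05,0.05,0.02],
    [0.002,-0.003,0.01,0.2,0.1,0.1,0.02],
    [0.002,-0.003,0.014,0.2,0.1,0.1,0.02],
    [0.002,-0.003,0.014,0.2,0.1,0.1,0.02],
    [0.002,-0.003,0.014,0.2,0.1,0.1,0.02]
  ]
}}

```text
t: 16.6
tcp_pos: [0.5758, -0.0467, 0.1732]
eef_rot: [1.846, 1.908, 0.601]
ft_force: [-0.6, 0.2, -1.2]
gripper_width: 0.03
```

```bash
cat > st.py <<'E'
from plan import *
z=np.load("board.npz");O,B=z["O"],z["B"]
s=manip.state();q=(s["tcp_pos"]-O)@B
print(s["t"],"tcp panel mm",(q*1e3).round(2),"pin z",round((q[2]+.0078)*1e3,1),"F panel",(B.T@s["ft_force"]).round(2),"M",(B.T@s["ft_torque"]).round(2),"w",round(s["gripper_width"],4))
print("rot err",delta(s["tcp_pos"],toolR(B))[1])
E
python3 st.py
```

```text
16.6 tcp panel mm [ -0.7   -0.7  101.82] pin z 109.6 F panel [-1.15  0.19 -0.61] M [-0.02  0.45  0.03] w 0.03
rot err [-0.07 -0.04  0.03]
```

{"fn": "drive_tool", "kwargs": {
  "steps": [
    [-0.0005,0.001,0.005,0,0,0,0.02],
    [-0.0005,0.001,0.01,0,0,0,0.02],
    [-0.0005,0.001,0.015,0,0,0,0.02],
    [-0.0005,0.001,0.02,0,0,0,0.02],
    [-0.0005,0.001,0.022,0,0,0,0.02],
    [-0.0005,0.001,0.022,0,0,0,0.02]
  ]
}}

```text
t: 17.2
tcp_pos: [0.5892, -0.0467, 0.1555]
eef_rot: [1.846, 1.908, 0.6]
ft_force: [-0.1, -0.6, -1.5]
gripper_width: 0.0302
```

```bash
python3 st.py
```

```text
17.2 tcp panel mm [ 0.09 -1.18 79.58] pin z 87.4 F panel [-0.98 -0.6  -1.2 ] M [-0.06  0.4  -0.  ] w 0.0302
rot err [-0.09 -0.04  0.02]
```

{"fn": "drive_tool", "kwargs": {
  "steps": [
    [0,0,0.0015,0,0,0,0.02],
    [0,0,0.003,0,0,0,0.02],
    [0,0,0.0045,0,0,0,0.02],
    [0,0,0.006,0,0,0,0.02]
  ]
}}

```text
t: 17.6
tcp_pos: [0.5926, -0.0467, 0.1513]
eef_rot: [1.845, 1.907, 0.601]
ft_force: [-9.4, 0.4, 8.0]
gripper_width: 0.0307
```

```bash
python3 st.py
```

```text
17.6 tcp panel mm [ 0.48 -1.26 74.21] pin z 82.0 F panel [-3.08  0.71 11.99] M [-0.03  0.82  0.03] w 0.0307
rot err [-0.04 -0.02  0.05]
```

{"fn": "drive_tool", "kwargs": {
  "steps": [
    [0,0,0.0015,0,0,0,0.02],
    [0,0,0.003,0,0,0,0.02]
  ]
}}

```text
t: 17.8
tcp_pos: [0.5943, -0.0467, 0.1494]
eef_rot: [1.844, 1.907, 0.601]
ft_force: [-14.6, 0.1, 11.8]
gripper_width: 0.0301
```

```bash
python3 st.py
```

```text
17.8 tcp panel mm [ 0.79 -1.33 71.65] pin z 79.4 F panel [-5.17  0.56 18.07] M [ 0.02  1.09 -0.04] w 0.0301
rot err [-0.02 -0.02  0.07]
```

{"fn": "drive_tool", "kwargs": {
  "steps": [
    [0,0,0.0015,0,0,0,0.02],
    [0,0,0.003,0,0,0,0.02]
  ]
}}

```text
t: 18.0
tcp_pos: [0.596, -0.0467, 0.147]
eef_rot: [1.844, 1.907, 0.601]
ft_force: [-16.1, -0.5, 12.1]
gripper_width: 0.0303
```

```bash
python3 st.py
```

```text
18.0 tcp panel mm [ 0.85 -1.33 68.76] pin z 76.6 F panel [-6.24  0.07 19.09] M [0.07 1.1  0.  ] w 0.0303
rot err [-0.01 -0.02  0.07]
```

{"fn": "drive_tool", "kwargs": {
  "steps": [
    [0,-0.0005,0.0015,0,0,0,0.02],
    [0,-0.0008,0.003,0,0,0,0.02]
  ]
}}

```text
t: 18.2
tcp_pos: [0.5975, -0.0468, 0.1444]
eef_rot: [1.844, 1.906, 0.601]
ft_force: [-10.8, 0.7, 10.6]
gripper_width: 0.03
```

```bash
python3 st.py; python3 -c "
from inhand import *
inhand('w10')"
```

```text
18.2 tcp panel mm [ 0.55 -1.47 65.8 ] pin z 73.6 F panel [-2.77  1.05 14.84] M [0.12 0.71 0.06] w 0.03
rot err [0.04 0.   0.06]
pin in tool: y,z,dy/dx,dz/dx [-0.001  -0.0081  0.0011 -0.0106] x ext [-0.0284  0.1004] 0.1011 21601 mask u,v 287 362 11 354
```

{"fn": "drive_tool", "kwargs": {
  "steps": [
    [0,0,0.0015,0,0,0,0.02],
    [0,0,0.003,0,0,0,0.02],
    [0,0,0.0045,0,0,0,0.02]
  ]
}}

```text
t: 18.55
tcp_pos: [0.6, -0.0467, 0.1403]
eef_rot: [1.844, 1.906, 0.601]
ft_force: [-4.3, -0.5, 3.6]
gripper_width: 0.0302
```

```bash
python3 st.py
```

```text
18.55 tcp panel mm [ 0.3  -1.46 60.97] pin z 68.8 F panel [-1.5  -0.34  5.42] M [0.09 0.58 0.03] w 0.0302
rot err [ 0.02 -0.    0.04]
```

{"fn": "drive_tool", "kwargs": {
  "steps": [
    [0,0,0.0015,0,0,0,0.02],
    [0,0,0.003,0,0,0,0.02]
  ]
}}

```text
t: 18.75
tcp_pos: [0.6018, -0.0466, 0.1375]
eef_rot: [1.845, 1.906, 0.601]
ft_force: [-1.3, -0.5, -0.2]
gripper_width: 0.0299
```

```bash
python3 st.py;  python3 -c "
from inhand import *
inhand('w11')"
```

```text
18.75 tcp panel mm [ 0.08 -1.43 57.63] pin z 65.4 F panel [-1.21 -0.5   0.57] M [0.01 0.39 0.01] w 0.0299
rot err [ 0.   -0.    0.03]
pin in tool: y,z,dy/dx,dz/dx [-0.0009 -0.008   0.0008 -0.0055] x ext [-0.0284  0.1005] 0.1014 21468 mask u,v 288 362 11 354
```

{"fn": "drive_tool", "kwargs": {
  "steps": [
    [0,0,0.001,0,0,0,0.02],
    [0,0,0.002,0,0,0,0.02]
  ]
}}

```text
t: 19.0
tcp_pos: [0.6029, -0.0465, 0.1356]
eef_rot: [1.845, 1.907, 0.601]
ft_force: [0.3, 0.3, -0.6]
gripper_width: 0.0305
```

```bash
python3 st.py
```

```text
19.0 tcp panel mm [-0.08 -1.4  55.44] pin z 63.2 F panel [-0.09  0.33 -0.67] M [0.07 0.22 0.04] w 0.0305
rot err [-0.02 -0.01  0.02]
```

{"fn": "drive_tool", "kwargs": {
  "steps": [
    [0,0,0.001,0,0,0,0.02]
  ]
}}

```text
t: 19.1
tcp_pos: [0.6034, -0.0464, 0.1347]
eef_rot: [1.845, 1.907, 0.601]
ft_force: [1.2, 0.7, -1.6]
gripper_width: 0.0301
```

```bash
python3 st.py
```

```text
19.1 tcp panel mm [-0.16 -1.35 54.4 ] pin z 62.2 F panel [ 0.03  0.64 -2.03] M [-0.06  0.19 -0.03] w 0.0301
rot err [-0.03 -0.01  0.03]
```

{"fn": "drive_tool", "kwargs": {
  "steps": [
    [0,0,0.001,0,0,0,0.02]
  ]
}}

```text
t: 19.2
tcp_pos: [0.604, -0.0464, 0.1339]
eef_rot: [1.845, 1.907, 0.601]
ft_force: [1.5, 0.0, -0.4]
gripper_width: 0.0304
```

```bash
python3 st.py
```

```text
19.2 tcp panel mm [-0.17 -1.35 53.39] pin z 61.2 F panel [ 1.02 -0.02 -1.2 ] M [-0.02  0.16  0.01] w 0.0304
rot err [-0.03 -0.01  0.02]
```

Drawing in. I'll creep on at 0.5 mm per row until the seat's resistance shows.

{"fn": "drive_tool", "kwargs": {
  "steps": [
    [0,0,0.0006,0,0,0,0.02]
  ]
}}

```text
t: 19.3
tcp_pos: [0.6043, -0.0464, 0.1334]
eef_rot: [1.845, 1.907, 0.601]
ft_force: [1.6, -0.2, -0.9]
gripper_width: 0.0302
```

```bash
python3 st.py
```

```text
19.3 tcp panel mm [-0.11 -1.37 52.84] pin z 60.6 F panel [ 0.82 -0.21 -1.65] M [-0.03  0.12  0.04] w 0.0302
rot err [-0.02 -0.01  0.02]
```

{"fn": "drive_tool", "kwargs": {
  "steps": [
    [0,0,0.0006,0,0,0,0.02]
  ]
}}

```text
t: 19.4
tcp_pos: [0.6046, -0.0464, 0.1329]
eef_rot: [1.845, 1.907, 0.601]
ft_force: [0.9, 0.3, 0.8]
gripper_width: 0.0304
```

```bash
python3 st.py
```

```text
19.4 tcp panel mm [-0.23 -1.31 52.27] pin z 60.1 F panel [1.17 0.29 0.11] M [0.07 0.17 0.  ] w 0.0304
rot err [-0.03 -0.02  0.03]
```

{"fn": "drive_tool", "kwargs": {
  "steps": [
    [0,0,0.0006,0,0,0,0.02]
  ]
}}

```text
t: 19.5
tcp_pos: [0.605, -0.0464, 0.1326]
eef_rot: [1.845, 1.907, 0.601]
ft_force: [-0.3, 0.1, 2.2]
gripper_width: 0.0301
```

```bash
python3 st.py
```

```text
19.5 tcp panel mm [-0.08 -1.35 51.81] pin z 59.6 F panel [0.99 0.1  1.95] M [-0.    0.19 -0.01] w 0.0301
rot err [-0.02 -0.01  0.04]
```

{"fn": "drive_tool", "kwargs": {
  "steps": [
    [0,0,0.0005,0,0,0,0.02],
    [0,0,0.0005,0,0,0,0.02]
  ]
}}

```text
t: 19.7
tcp_pos: [0.6053, -0.0464, 0.1324]
eef_rot: [1.845, 1.907, 0.601]
ft_force: [-3.0, 0.6, 5.6]
gripper_width: 0.0303
```

```bash
python3 st.py;  python3 -c "
from inhand import *
inhand('w12')
p,d=optics.read_camera('side');a=cv2.resize(p[110:270,190:370],None,fx=4,fy=3.7,interpolation=cv2.INTER_CUBIC);cv2.imwrite('pics/side12.png',a[:,:,::-1])"
```

```text
19.7 tcp panel mm [ 0.08 -1.36 51.44] pin z 59.2 F panel [0.75 0.67 6.31] M [-0.03  0.19 -0.02] w 0.0303
rot err [-0.   -0.01  0.03]
pin in tool: y,z,dy/dx,dz/dx [-0.001  -0.0081  0.0009 -0.0001] x ext [-0.0283  0.1006] 0.1013 21097 mask u,v 289 362 11 354
```

View pics/w12.png

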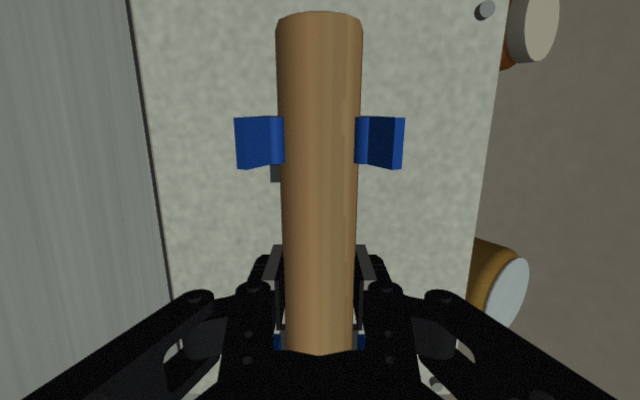

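View pics/side12.png

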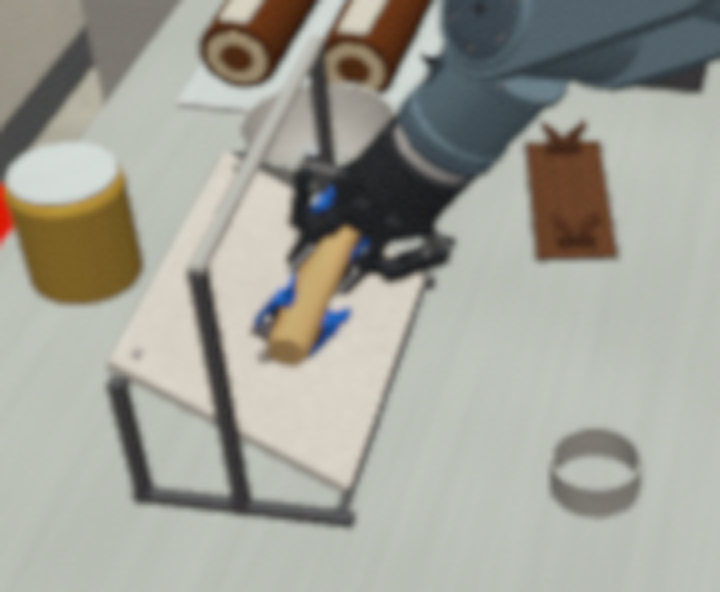

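The pin is home at both ends: its slope is about 0 and the seat pushes back with 6 N. I'll relax the press and let go.

{"fn": "drive_tool", "kwargs": {
  "steps": [
    [0,0,-0.0005,0,0,0,0.02],
    [0,0,-0.0005,0,0,0,0.04],
    [0,0,-0.0005,0,0,0,0.06],
    [0,0,-0.0005,0,0,0,0.085],
    [0,0,-0.0005,0,0,0,0.085],
    [0,0,-0.0005,0,0,0,0.085],
    [0,0,-0.0005,0,0,0,0.085]
  ]
}}

```text
t: 20.5
tcp_pos: [0.6048, -0.0464, 0.1323]
eef_rot: [1.845, 1.907, 0.601]
ft_force: [-0.4, -0.1, -0.2]
gripper_width: 0.085
```

{"fn": "drive_tool", "kwargs": {
  "steps": [
    [0,0,-0.01,0,0,0,0.085],
    [0,0,-0.03,0,0,0,0.085],
    [0,0,-0.06,0,0,0,0.085],
    [0,0,-0.1,0,0,0,0.085],
    [0,0,-0.14,0,0,0,0.085],
    [0,0,-0.17,0,0,0,0.085],
    [0,0,-0.17,0,0,0,0.085],
    [0,0,-0.17,0,0,0,0.085]
  ]
}}

```text
t: 21.3
tcp_pos: [0.5074, -0.0499, 0.2728]
eef_rot: [1.843, 1.905, 0.601]
ft_force: [-0.1, 0.6, -1.2]
gripper_width: 0.0847
```

```bash
python3 - <<'E'
from look import *
from scipy.optimize import least_squares
p,d,pose=look("w13");z=np.load("board.npz");O,B=z["O"],z["B"]
print(manip.state()["t"],manip.state()["ft_force"].round(2))
W,rgb,u,v=cloud("wrist",p,d,pose);L=(W-O)@B;c=rgb.astype(int)
m=(abs(L[:,0])<.03)&(abs(L[:,1])<.12)&(L[:,2]>.04)&(L[:,2]<.11)&(c[:,0]>c[:,2]+25)&(c[:,0]>100)
A=L[m];r=least_squares(lambda k:np.hypot(A[:,0]-k[0]-k[2]*A[:,1],A[:,2]-k[1]-k[3]*A[:,1])-.016,[0,.06,0,0],loss="soft_l1",f_scale=.001)
print("pin x,z,slopes",r.x.round(4),"y ext",np.percentile(A[:,1],[.3,99.7]).round(4),A[:,1].min(),A[:,1].max())
b=(c[:,2]>90)&(c[:,0]<70)&(abs(L[:,0])<.06)&(abs(L[:,1])<.09)
for s in(1,-1):
  q=L[b&(L[:,1]*s>0)];print("clip tip z",s,np.percentile(q[:,2],99).round(4),"x",q[:,0].min().round(4),q[:,0].max().round(4),"y",np.percentile(q[:,1],[2,98]).round(4))
for c in["top","side"]:
  q,_=optics.read_camera(c);cv2.imwrite(f"pics/{c}13.png",q[:,:,::-1])
E
```

```text
21.35 [-1.19  0.09  0.28]
pin x,z,slopes [-0.001   0.0599 -0.      0.0006] y ext [-0.0973  0.0993] -0.09851414866750238 0.09973569292990511
clip tip z 1 0.0886 x -0.0268 0.0253 y [0.0526 0.0672]
clip tip z -1 0.0885 x -0.0276 0.026 y [-0.0675 -0.0526]
```

View pics/w13.png

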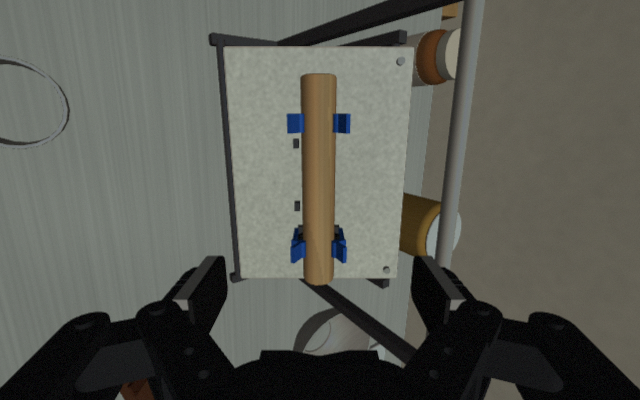

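View pics/top13.png

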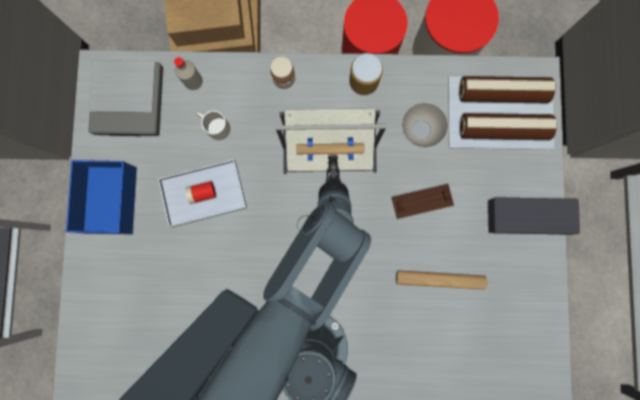

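The pin sits at (318,180) in both clips. Its axis is 59.9 mm out and level to 0.03°, centred to about 1 mm, and the tub is in the tray. Handing in.

```bash
python3 -c "
from rig import manip
print(manip.close_job(), manip.state()['t'])"
```

```text
the job is handed in; nothing more can be done
the job is handed in; nothing more can be done
```

I moved the red spice tub from the rack into the aluminium tray. Then I took the smaller (32 mm) pin from the cradle, pressed it into both clips along the panel's z and let go. I handed in at about 21.5 s.

- **Press:** Resistance peaked at about 19 N. It then fell away and the clips pulled the pin in by about 2 N. I stopped when the rubber seats pushed back with about 6 N, eased off and opened the gripper.
- **Last checks:** With the gripper withdrawn, the pin's axis measured 59.9 mm out of the face and level at both ends. It was centred to about 1 mm. The clip tips were 28.6 mm beyond its axis against the 28 mm in the description, which is within the 2 mm camera calibration.
- **Other things:** In the last top view the tub lay in the tray, and the mug, bowl and larger pin stood as before. The arm hid part of the ring cutter there, but the wrist view showed it in place.
- **One rough contact:** Setting the tub down touched the tray floor with about 22 N, so I backed off before releasing. No check failed.

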